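# Turn the dressing-room radio up to half volume

### The arm

A 6-joint arm with a two-finger parallel gripper is mounted at the origin on the work surface. World frame = base frame: x ahead of the robot, y to its left, z up, the work surface at z = 0. Lengths are in m, angles in rad, forces in N, time in s.
With the tool pointing down it reaches from about 0.225 to 0.725 m from the base axis. Payload 3.1 kg.
Tool frame: the origin (TCP) lies between the finger pads; the fingertips stand 8 mm ahead of it and the grasp point (between the pads) lies 11 mm behind it (env.tip_extent is the distance from the TCP to the fingertips, in m); z points along the fingers, y is the line along which they close (so a half turn about z gives the same grasp; the last joint's range is limited). The gripper opens to 85 mm and grips with 20 to 120 N. Pads are 22 mm wide; open, the fingers measure 114 mm over their backs; the gripper's body (76 mm by 85 mm) begins 54 mm behind the grasp point. The pads swing forward as they close: fully open they stand 13 mm farther back than shut.
Start: joints at [-1.305, 0.048, 0.099, 1.622, 0, 1.443], TCP at [0.201, -0.485, 0.239] pointing down, gripper open.
Joint ranges: [-2.91, 2.91], [-0.99, 1.94], [-1.21, 1.42], [-2.12, 2.29], [-1.49, 1.47], [-3.14, 3.14]. Speed limits (rad/s): [2.79, 2.79, 3.14, 3.14, 3.14, 3.14].

### API

Orientations are given as a rotation vector (axis times angle).
In Python, from station import env gives the robot as it stands.
- The arm moves only by the tool pendant, called after ">>>" in YAML: its name, and indented under it one key for each argument. Schema: {"type":"object","properties":{"rows":{"type":"array","items":{"type":"array","prefixItems":[{"type":"number"},{"type":"array","items":{"type":"number"},"minItems":3,"maxItems":3},{"type":"number"}],"minItems":3,"maxItems":3},"minItems":1,"maxItems":5},"force":{"type":"number"},"only":{"type":"string"},"quiet":{"type":"boolean"},"lines":{"type":"string"}},"required":["rows"],"additionalProperties":false}. rows is a list of rows, 1 to 5 of them, each written [opening, [dx, dy, dz], turn]: the finger opening in m, then dx, dy, dz in normalised numbers (1 is 1 m), then a turn about the tool's z in parts of the range, where 1.0 means pi rad; each row is the pose to reach, as a shift and turn from the pose commanded when the call began, along the tool's axes at that moment; what a row does not reach only later rows make up. A row lasts 1/10 s, in which the tool goes at most 0.05 m and 0.15 rad, less where a joint would pass 70% of its speed; a pose out of reach is approached as far as the arm can. The fingers move at their own pace and stop on an object; force is the grip in N (left out, the last holds). Time passes only in rows, so rows that do not move let the fingers close. The tool returns the time, the measured TCP pose, the force, the opening and the grip force at its end. only (a regular expression) keeps the lines of the reply that match it, lines (a string "A,B") keeps lines A to B, and quiet returns only ok. Input that does not fit is refused with a message, and nothing moves.
- env.get_obs(): the state, without advancing time (a new reading comes with each control period).
- env.camera(name): name is "scene" or "top"; returns a dict with "pixels" (480x640x3 uint8, red, green, blue), "fx", "fy", "cx", "cy" (pixels), "R" (3x3) and "t" (3): a world point X has camera coordinates R X + t. Camera axes: x right, y down, z forward; pixel columns grow to the right and rows downward; lengths in m; the calibration is good to about 2 mm. A picture is of the moment at which its call begins. There is no depth.
- env.sign_off(): hands the job in; it is judged then, once.
The state is a dict: "time_s": time; "joints": joint angles; "qvel": joint speeds; "joint_torque": joint torques, N m; "tool_pos": TCP position; "tcp_rot": TCP orientation; "wrist_force": force on the tool from outside, world axes, zero at the start; "moment": the same for the moment, N m; "width": finger opening in m; "grasp_force": force on a finger pad.
Only numpy, scipy, OpenCV 4.12 (cv2) and the standard library are available. Lean on these libraries where they do the work, as an engineer would, in place of code of your own. Each camera call takes 0.05 s, during which the arm holds its last target. There are 200 camera calls.

### The job

Turn the radio on the dresser up to half volume: of its two stacked knobs turn the small upper one clockwise until its pointer line lies on the long tick at the back of its scale. Leave the wide tone ring underneath as it is set, do not push the radio out of its place or tip it, and do not knock over the perfume bottle and the jar beside it.

Things in the scene. Friction and masses are not known exactly. Their poses are not given: they have to be found in the camera images.
- radio: Loose table radio, 2.6 kg on rubber feet, 300 mm wide (y) x 130 mm deep (x). Origin: centre of its underside; x points from its grille front (towards the robot) to its back, y to its left end as the robot sees it, z up. Its flat metal control panel is on top, 158 mm up; a folded aerial 8 mm high lies along the rear edge, a flat display and 4 mm keys in the middle
- volume_top (a point): Centre of the flat top of the volume knob, the small upper inner knob of the stack at the left end of the panel (radio x 0, y +92 mm): a ribbed metal cylinder, diameter 32 mm, height 22 mm, its top 39 mm above the panel. The point turns with the knob: its x axis is the knob's pointer line (black line from centre to rim), z is up
- volume (a joint): Angle of the volume knob, rad, growing clockwise seen from above: 0 at its lower stop (pointer line 135 degrees anticlockwise from straight back), 2.356 with the pointer line on the long tick, straight to the back of the radio, 4.71 at the upper stop. Stays where it is left; turns with about 0.02 N m
- tone (a joint): Angle of the tone ring, the wide lower outer knob on the same axis: a ribbed black disc, diameter 58 mm, its flat top (with a short white line) 16 mm above the panel, 1 mm below the volume knob. rad, clockwise from above; 0 with its white line to the radio's back: its flat setting, where it stands at the start. Turns separately and very easily (0.015 N m) when touched
- scale_mid (a point): The long, thick tick (half volume) printed on the panel centred 41 mm behind the knobs' axis, straight towards the back (+x) of the radio. It is the middle one of eleven ticks, 27 degrees apart, round the stacked knobs; the others are short. Fixed to the radio
- tuning (a joint): Angle of the tuning knob at the right end of the panel (radio x 0, y -92 mm): one plain metal disc, diameter 44 mm, 19 mm high, with no second knob on it. rad, clockwise from above. Not needed for this job
- perfume: Loose perfume bottle, rectangular glass 34 x 52 mm, 104 mm high with its round cap. Origin at the centre of its underside
- cream_jar: Loose white round jar, 60 mm in diameter, 50 mm high. Origin at the centre of its underside

How it is judged:
By the outcome, as a careful person would: the job done as asked, in the order asked, and still so for the second after the job is handed in, with the robot touching nothing.
It also fails if it takes over 45 s, if anything falls off the work surface, if the arm or the gripper's body presses on something with over 40 N, if the wrist force passes 120 N, or if a joint passes its speed limit or range.

## Working session

There is one attempt and no reset: what is moved stays moved. The work goes in short steps, Python scripts to look and compute and a tool call to move; the robot and the scene stay as the last step left them, time stands still between calls to the robot, and variables do not carry over. Pictures are saved under pics/ and viewed, at most 10 in all, crops included, and the job is handed in when it is done.

```bash
mkdir -p pics; ls
```

Run:
```python
from station import env
import cv2,numpy as np
o=env.get_obs();print(o['tool_pos'],o['tcp_rot'],o['width'],o['time_s'])
for n in('scene','top'):
    c=env.camera(n);cv2.imwrite(f'pics/{n}0.png',c['pixels'][:,:,::-1]);print(n,c['fx'],c['fy'],c['cx'],c['cy'],np.round(c['R'],3).tolist(),c['t'])
```

```text
pics
station.py
[ 0.20127074 -0.4842286   0.23810255] [-3.07855363e+00 -6.14147006e-01  2.91835567e-04] 0.08548817222415295 0.0
scene 546.6679413687011 546.6679413687011 322.85925109185416 239.879915393462 [[-0.861, 0.508, 0.003], [0.402, 0.683, -0.61], [-0.312, -0.524, -0.793]] [ 0.47139017 -0.15281123  1.31118646]
top 623.3059634789792 623.3059634789792 315.22494987584173 234.943643146896 [[-0.024, -1.0, -0.016], [-0.996, 0.025, -0.084], [0.084, 0.014, -0.996]] [0.0640735  0.54670482 1.06710221]
```

View pics/scene0.png

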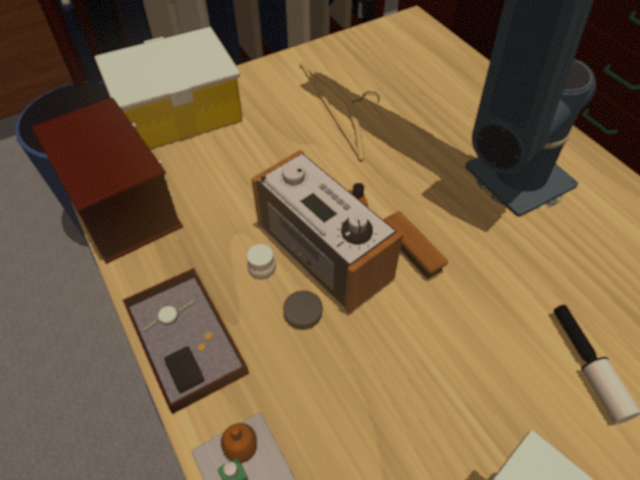

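View pics/top0.png

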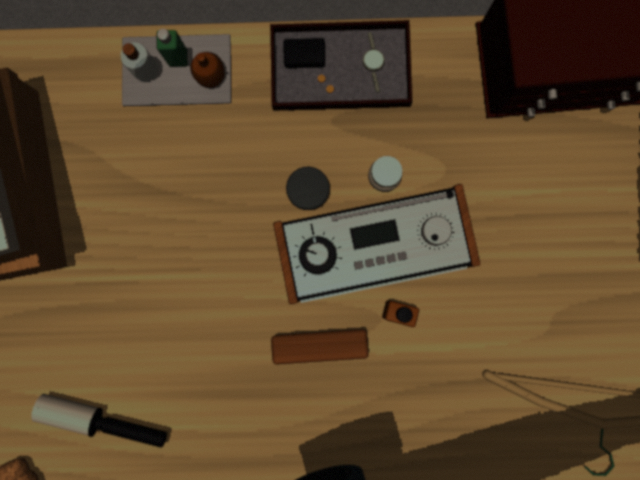

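The top view shows the radio with its stacked knobs at about (318,255), the long tick at (313,228), the perfume at (402,313) in front and the jar at (387,172) behind. Next I measure the panel and the knobs.

Create h.py:
```python
from station import env
import cv2,numpy as np
def ray(c,u,v,z):
    R=np.array(c['R']);t=np.array(c['t']);o=-R.T@t
    d=R.T@np.array([(u-c['cx'])/c['fx'],(v-c['cy'])/c['fy'],1]);return o+d*(z-o[2])/d[2]
def proj(c,X):
    p=np.array(c['R'])@np.array(X)+c['t'];return np.array([c['fx']*p[0]/p[2]+c['cx'],c['fy']*p[1]/p[2]+c['cy']])
```

Run:
```python
from h import *
c=env.camera('top');im=c['pixels'][:,:,::-1].copy()
a=cv2.resize(im[210:300,270:370],None,fx=6,fy=6,interpolation=cv2.INTER_CUBIC)
s=env.camera('scene');b=cv2.resize(s['pixels'][200:270,310:410,::-1],None,fx=6,fy=6,interpolation=cv2.INTER_CUBIC)
cv2.imwrite('pics/a.png',a);cv2.imwrite('pics/b.png',b)
hsv=cv2.cvtColor(im,cv2.COLOR_BGR2HSV)
m=((hsv[...,1]<70)&(hsv[...,2]>90)).astype(np.uint8)
m[:180]=0;m[310:]=0;m[:,:260]=0;m[:,490:]=0
m=cv2.morphologyEx(m,cv2.MORPH_CLOSE,np.ones((5,5)))
cs=max(cv2.findContours(m,0,2)[0],key=cv2.contourArea)
r=cv2.minAreaRect(cs);print(r)
P=np.array([ray(c,*q,.158) for q in cv2.boxPoints(r)]);print(P.round(4),np.linalg.norm(np.diff(P,axis=0),axis=1))
# knob disc dark
g=cv2.cvtColor(im,cv2.COLOR_BGR2GRAY);d=(g<70).astype(np.uint8);d[:225]=0;d[285:]=0;d[:,:290]=0;d[:,345:]=0
k=max(cv2.findContours(d,0,2)[0],key=cv2.contourArea);e=cv2.minEnclosingCircle(k);print(e,cv2.fitEllipse(cv2.convexHull(k)),ray(c,*e[0],.174))
```

```text
((377.23077392578125, 246.65380859375), (79.03479766845703, 175.13168334960938), 78.69007110595703)
[[ 0.5531  0.0971  0.158 ]
 [ 0.5995 -0.168   0.158 ]
 [ 0.48   -0.1865  0.158 ]
 [ 0.4342  0.0758  0.158 ]] [0.26916783 0.12089833 0.266262  ]
((317.4873962402344, 254.714111328125), 19.13642120361328) ((317.38787841796875, 254.8963623046875), (37.561302185058594, 37.80384826660156), 97.91830444335938) [0.50544246 0.04598965 0.174     ]
```

View pics/a.png

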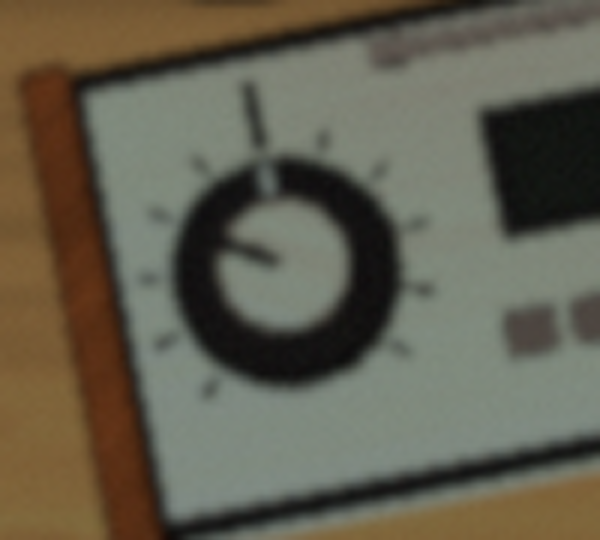

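View pics/b.png

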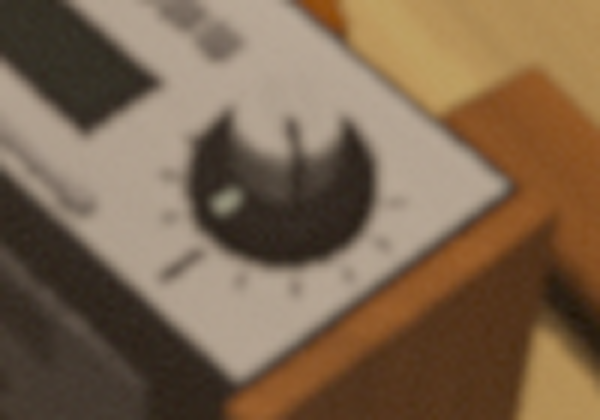

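The crops show the volume knob's centre near (317.1,253.8). Its pointer runs left and slightly up, about two ticks anticlockwise of the long tick at (311–314, 224–234). The white tone line points to the back.

Add to h.py:
```python
from scipy.spatial.transform import Rotation as Ro
def knob(c,guess):
    """bright knob disc inside the black ring -> centre px; pointer dark pixels"""
    g=cv2.resize(cv2.cvtColor(c['pixels'],cv2.COLOR_RGB2GRAY)[210:300,270:370],None,fx=6,fy=6,interpolation=cv2.INTER_CUBIC)
    f=lambda p:np.array([270-.5,210-.5])+(np.array(p)+.5)/6
    return g,f
```

Run:
```python
from h import *
c=env.camera('top');g,f=knob(c,0)
m=(g>95).astype(np.uint8)
lab=cv2.connectedComponents(m)[1];k=(lab==lab[285,290]).astype(np.uint8)
h=cv2.convexHull(max(cv2.findContours(k,0,2)[0],key=cv2.contourArea))
(e,ax,_)=cv2.fitEllipse(h);print('knob',e,ax)
K=ray(c,*f(e),.197);print(K.round(4),'diam',np.linalg.norm(ray(c,*f((e[0]+ax[0]/2,e[1])),.197)-K)*2)
d=((g<100)).astype(np.uint8);Y,X=np.mgrid[:g.shape[0],:g.shape[1]];r=np.hypot(X-e[0],Y-e[1])
pp=np.argwhere((d>0)&(r<ax[0]/2-4))[:,::-1]
L=cv2.fitLine(pp.astype(np.float32),2,0,.01,.01).ravel();q=pp.mean(0)
A=ray(c,*f(q),.197)-K;B=ray(c,*f(L[2:]+20*L[:2]),.197)-ray(c,*f(L[2:]-20*L[:2]),.197)
t=(g<90)&(Y>75)&(Y<150)&(X>235)&(X<275);tp=np.argwhere(t)[:,::-1]
L=cv2.fitLine(tp.astype(np.float32),2,0,.01,.01).ravel();T=ray(c,*f(tp.mean(0)),.158)
D=ray(c,*f(L[2:]-20*L[:2]),.158)-ray(c,*f(L[2:]+20*L[:2]),.158)
an=lambda v:np.degrees(np.arctan2(v[1],v[0]))
print('ptr',an(A),an(B),len(pp),'tick',T.round(4),an(D),'K->tick',an(T-K),np.linalg.norm((T-K)[:2]))
s=env.camera('scene');print('scene proj of K',(proj(s,K)-[310,200])*6)
o=env.get_obs();R=Ro.from_rotvec(o['tcp_rot']).as_matrix();print(R.round(3),env.tip_extent)
print('d tool',R.T@(np.array([K[0],K[1],.24])-o['tool_pos']))
```

```text
knob (283.4349670410156, 264.80194091796875) (124.29048919677734, 126.12934875488281)
[0.5057 0.0467 0.197 ] diam 0.030376528393704385
ptr 66.70953475558673 -110.83977237745353 997 tick [0.5459 0.0537 0.158 ] 10.16999583875132 K->tick 9.97652200003468 0.04079365947291173
scene proj of K [280.16826286 111.47353392]
[[ 0.923  0.384 -0.   ]
 [ 0.384 -0.923  0.001]
 [ 0.    -0.001 -1.   ]] 0.008
d tool [ 0.48490233 -0.37383063 -0.00073569]
```

The rows are not in the units I measure in: turns go in shares of pi rad. I convert before sending: -0.75 rad / 3.1416 = -0.2387.

>>> pendant:
  rows:
    - [0.05, [0, 0, 0], -0.0477]
    - [0.05, [0, 0, 0], -0.0955]
    - [0.05, [0, 0, 0], -0.1432]
    - [0.05, [0, 0, 0], -0.191]
    - [0.05, [0, 0, 0], -0.2387]
  force: 20

```text
time_s: 0.8
tool_pos: [0.2014, -0.4848, 0.2392]
tcp_rot: [-2.636, -1.708, -0.0]
wrist_force: [-0.4, -0.4, 0.2]
width: 0.0502
grasp_force: 0.0
```

>>> pendant:
  rows:
    - [0.05, [0, 0, 0], -0.0477]
    - [0.05, [0, 0, 0], -0.0955]
    - [0.05, [0, 0, 0], -0.1432]
    - [0.05, [0, 0, 0], -0.191]
    - [0.05, [0, 0, 0], -0.2387]

```text
time_s: 1.3
tool_pos: [0.2014, -0.4848, 0.2392]
tcp_rot: [-1.827, -2.555, -0.0]
wrist_force: [-0.6, 0.3, -0.4]
width: 0.0495
grasp_force: 0.0
```

Run:
```python
from h import *
o=env.get_obs();R=Ro.from_rotvec(o['tcp_rot']).as_matrix()
print(o['joints'],R.round(3));print('d tool',R.T@(np.array([.5052,.0471,.24])-o['tool_pos']))
```

```text
[-1.30478059e+00  4.80685781e-02  9.90391520e-02  1.62198792e+00
 -7.02685297e-06 -6.31959340e-02] [[-0.323  0.946 -0.   ]
 [ 0.946  0.323  0.   ]
 [ 0.     0.    -1.   ]]
d tool [ 0.40508539  0.45941412 -0.00071218]
```

>>> pendant:
  rows:
    - [0.05, [0.033, 0.0375, 0], 0]
    - [0.05, [0.066, 0.075, 0], 0]
    - [0.05, [0.099, 0.1125, 0], 0]
    - [0.05, [0.132, 0.15, 0], 0]
    - [0.05, [0.165, 0.1875, 0], 0]

```text
time_s: 1.8
tool_pos: [0.3274, -0.2672, 0.2394]
tcp_rot: [1.836, 2.548, 0.0]
wrist_force: [0.4, -0.0, 0.2]
width: 0.0501
grasp_force: 0.0
```

>>> pendant:
  rows:
    - [0.05, [0.033, 0.0375, 0], 0]
    - [0.05, [0.066, 0.075, 0], 0]
    - [0.05, [0.099, 0.1125, 0], 0]
    - [0.05, [0.132, 0.15, 0], 0]
    - [0.05, [0.165, 0.1875, 0], 0]

```text
time_s: 2.3
tool_pos: [0.453, -0.0509, 0.2395]
tcp_rot: [1.834, 2.549, 0.0]
wrist_force: [-0.0, -1.4, 0.2]
width: 0.05
grasp_force: 0.0
```

>>> pendant:
  rows:
    - [0.05, [0.033, 0.0375, 0], 0]
    - [0.05, [0.066, 0.075, 0], 0]
    - [0.05, [0.075, 0.0844, 0], 0]
    - [0.05, [0.075, 0.0844, 0], 0]
    - [0.05, [0.075, 0.0844, 0], 0]

```text
time_s: 2.8
tool_pos: [0.5081, 0.0444, 0.2392]
tcp_rot: [-1.835, -2.55, 0.002]
wrist_force: [-0.6, -0.1, -0.6]
width: 0.0499
grasp_force: 0.0
```

Run:
```python
from h import *
o=env.get_obs();R=Ro.from_rotvec(o['tcp_rot']).as_matrix()
print(o['joints'].round(2),R.round(3));print('d tool',R.T@(np.array([.5052,.0471,.191])-o['tool_pos']))
for n in('scene','top'):
    c=env.camera(n);u=proj(c,[.505,.047,.2]).astype(int);print(n,u)
    cv2.imwrite(f'pics/{n}1.png',cv2.resize(c['pixels'][max(0,u[1]-60):u[1]+60,u[0]-80:u[0]+80,::-1],None,fx=4,fy=4,interpolation=cv2.INTER_CUBIC))
    print(proj(c,o['tool_pos']))
```

```text
[-0.04  0.01  0.06  1.62 -0.    1.2 ] [[-0.317  0.948 -0.001]
 [ 0.948  0.317 -0.001]
 [-0.001 -0.001 -1.   ]]
d tool [ 0.00345594 -0.00182762  0.04819761]
scene [357 217]
[356.10601543 202.52881649]
top [316 254]
[317.98623742 250.36168248]
```

View pics/scene1.png

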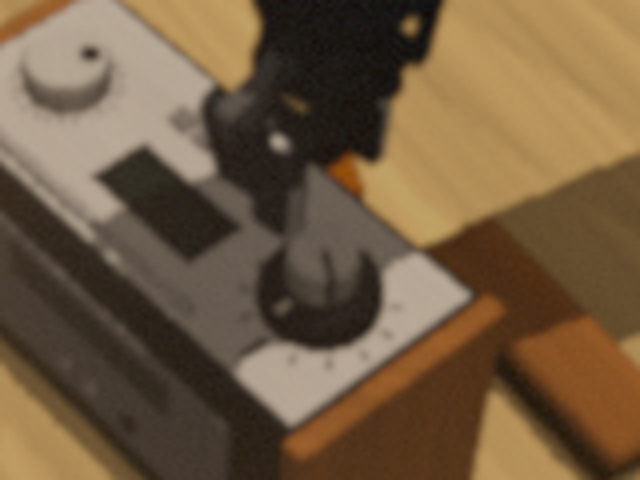

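The scene crop shows both fingers at (275,230) and (375,155), straddling the tool axis. They are about 2 px right of prediction, and so is the knob, so the scene camera is biased and I trust the top-view position. I go down around the knob.

>>> pendant:
  rows:
    - [0.05, [0.003, -0.0016, 0], 0]
    - [0.05, [0.003, -0.0016, 0.012], 0]
    - [0.05, [0.003, -0.0016, 0.03], 0]
    - [0.05, [0.003, -0.0016, 0.042], 0]
    - [0.05, [0.003, -0.0016, 0.048], 0]
  force: 20

```text
time_s: 3.4
tool_pos: [0.5048, 0.047, 0.1891]
tcp_rot: [-1.835, -2.547, 0.003]
wrist_force: [0.3, 0.1, 0.1]
width: 0.0502
grasp_force: 0.0
```

>>> pendant:
  rows:
    - [0.05, [0, 0, 0], 0]
    - [0.05, [0, 0, 0], 0]

```text
time_s: 3.6
tool_pos: [0.5061, 0.0473, 0.1915]
tcp_rot: [1.835, 2.549, 0.0]
wrist_force: [-0.0, 0.3, 1.3]
width: 0.05
grasp_force: 0.0
```

Run:
```python
from h import *
o=env.get_obs();R=Ro.from_rotvec(o['tcp_rot']).as_matrix()
print('d tool',R.T@(np.array([.5056,.0468,.190])-o['tool_pos']),o['wrist_force'])
c=env.camera('scene');u=proj(c,[.505,.047,.2]).astype(int)
cv2.imwrite('pics/scene2.png',cv2.resize(c['pixels'][u[1]-50:u[1]+50,u[0]-60:u[0]+60,::-1],None,fx=5,fy=5,interpolation=cv2.INTER_CUBIC))
```

```text
d tool [-0.00035058 -0.00063822  0.00151097] [-0.03374817  0.29843169  1.31759797]
```

View pics/scene2.png

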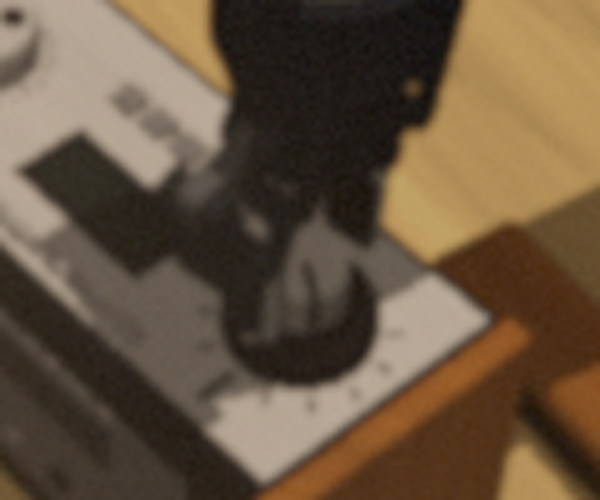

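The fingers straddle the volume knob, with the tips near (245,320) and (350,235), above the ring. I close gently.

>>> pendant:
  rows:
    - [0.036, [0, -0.0005, 0.001], 0]
    - [0.036, [0, -0.0005, 0.001], 0]
    - [0.034, [0, -0.0005, 0.001], 0]
    - [0.034, [0, -0.0005, 0.001], 0]
  force: 20

```text
time_s: 4.05
tool_pos: [0.5057, 0.0472, 0.1906]
tcp_rot: [1.835, 2.549, 0.0]
wrist_force: [-0.2, 0.2, -0.4]
width: 0.0344
grasp_force: 0.0
```

>>> pendant:
  rows:
    - [0.03, [0, 0, 0], 0]
    - [0.03, [0, 0, 0], 0]
    - [0.03, [0, 0, 0], 0]
  force: 20

```text
time_s: 4.35
tool_pos: [0.5059, 0.0473, 0.1907]
tcp_rot: [1.835, 2.549, 0.001]
wrist_force: [-1.1, 0.7, 1.0]
width: 0.0305
grasp_force: 20.2
```

To row units: 0.5 rad / 3.1416 = 0.1592.

>>> pendant:
  rows:
    - [0.028, [0, 0, 0], 0.0318]
    - [0.028, [0, 0, 0], 0.0637]
    - [0.028, [0, 0, 0], 0.0955]
    - [0.028, [0, 0, 0], 0.1273]
    - [0.028, [0, 0, 0], 0.1592]
  force: 20

```text
time_s: 4.85
tool_pos: [0.5059, 0.0473, 0.1907]
tcp_rot: [2.413, 2.011, 0.001]
wrist_force: [0.5, 0.5, 2.4]
width: 0.031
grasp_force: 20.2
```

>>> pendant:
  rows:
    - [0.028, [0, 0, 0], 0.0318]
    - [0.028, [0, 0, 0], 0.0637]
    - [0.028, [0, 0, 0], 0.0955]
    - [0.028, [0, 0, 0], 0.1273]
    - [0.028, [0, 0, 0], 0.1592]

```text
time_s: 5.35
tool_pos: [0.5058, 0.0474, 0.1907]
tcp_rot: [2.836, 1.352, 0.001]
wrist_force: [0.6, 0.9, 1.2]
width: 0.0309
grasp_force: 20.2
```

>>> pendant:
  rows:
    - [0.028, [0, 0, 0], 0]
    - [0.028, [0, 0, 0], 0]

```text
time_s: 5.55
tool_pos: [0.5058, 0.0474, 0.1907]
tcp_rot: [2.832, 1.361, 0.001]
wrist_force: [0.6, 1.4, 2.1]
width: 0.0307
grasp_force: 20.3
```

Run:
```python
from h import *
o=env.get_obs();R=Ro.from_rotvec(o['tcp_rot']).as_matrix();print(np.degrees(np.arctan2(R[1,1],R[0,1])),'start',np.degrees(np.arctan2(.317,.948)),o['moment'])
```

```text
-38.66721815302777 start 18.489326325905683 [ 0.16209109 -0.04734227 -0.05635048]
```

Turned 57.2°. I release, rise and move aside to look.

>>> pendant:
  rows:
    - [0.04, [0, 0, 0], 0]
    - [0.05, [0, 0, 0], 0]
    - [0.05, [0, 0, 0], 0]

```text
time_s: 5.85
tool_pos: [0.5053, 0.0471, 0.1898]
tcp_rot: [-2.832, -1.358, 0.002]
wrist_force: [0.1, 0.2, -0.2]
width: 0.0501
grasp_force: 0.0
```

>>> pendant:
  rows:
    - [0.05, [0, 0, -0.02], 0]
    - [0.05, [0, 0, -0.05], 0]
    - [0.05, [0, 0, -0.05], 0]

```text
time_s: 6.15
tool_pos: [0.5074, 0.0471, 0.2445]
tcp_rot: [2.83, 1.357, 0.01]
wrist_force: [-0.1, -0.6, 1.0]
width: 0.05
grasp_force: 0.0
```

>>> pendant:
  rows:
    - [0.05, [0.025, 0.043, 0], 0]
    - [0.05, [0.05, 0.086, 0], 0]
    - [0.05, [0.075, 0.129, 0], 0]
    - [0.05, [0.075, 0.129, 0], 0]
    - [0.05, [0.075, 0.129, 0], 0]

```text
time_s: 6.65
tool_pos: [0.6531, 0.0245, 0.2358]
tcp_rot: [-2.83, -1.356, 0.01]
wrist_force: [-0.3, -0.3, 0.7]
width: 0.0497
grasp_force: 0.0
```

Create look.py:
```python
from h import *
import sys
o=env.get_obs();R=Ro.from_rotvec(o['tcp_rot']).as_matrix();print(R.round(3),o['tool_pos'])
c=env.camera('top');g,f=knob(c,0);cv2.imwrite(sys.argv[1],g)
```

```bash
python3 look.py pics/c.png
```

```text
[[ 0.627  0.779 -0.007]
 [ 0.779 -0.627  0.   ]
 [-0.004 -0.006 -1.   ]] [0.65312332 0.02452444 0.23582959]
```

View pics/c.png

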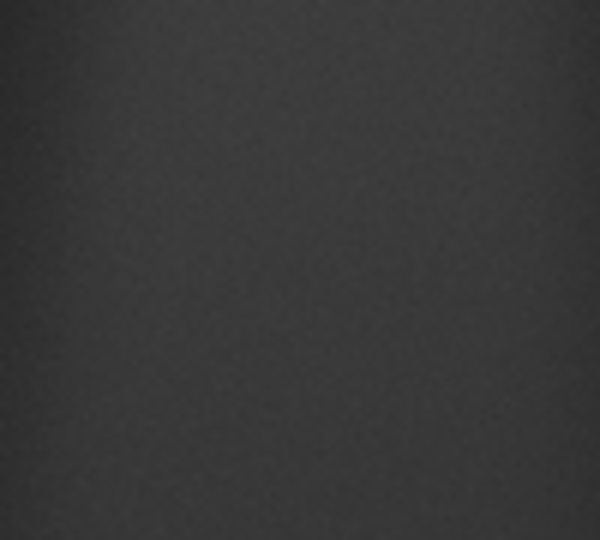

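The arm hides the view because I moved it back over the radio. I move it off to the right.

>>> pendant:
  rows:
    - [0.05, [-0.05, 0.004, 0], 0]
    - [0.05, [-0.1, 0.008, 0], 0]
    - [0.05, [-0.15, 0.012, 0], 0]
    - [0.05, [-0.2, 0.016, 0], 0]
    - [0.05, [-0.24, 0.02, 0], 0]

```text
time_s: 7.2
tool_pos: [0.5153, -0.1754, 0.243]
tcp_rot: [2.83, 1.356, 0.004]
wrist_force: [0.3, -0.5, -0.1]
width: 0.0502
grasp_force: 0.0
```

>>> pendant:
  rows:
    - [0.05, [-0.04, 0, 0], 0]
    - [0.05, [-0.06, 0.02, 0], 0]
    - [0.05, [-0.06, 0.02, 0], 0]

```text
time_s: 7.5
tool_pos: [0.4943, -0.2361, 0.2424]
tcp_rot: [2.832, 1.35, 0.002]
wrist_force: [0.3, 0.5, 0.4]
width: 0.0502
grasp_force: 0.0
```

```bash
python3 look.py pics/d.png
```

```text
[[ 0.63   0.777  0.003]
 [ 0.777 -0.63  -0.003]
 [-0.001  0.005 -1.   ]] [ 0.49432902 -0.23609629  0.24237966]
```

View pics/d.png

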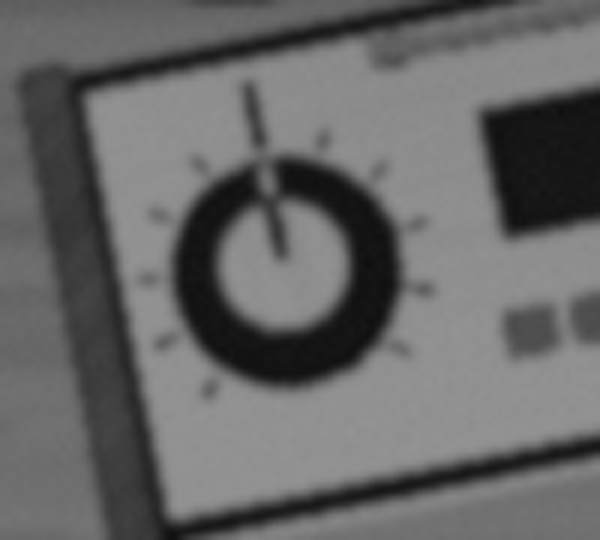

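The pointer (270,205)–(284,260) now lines up with the white tone line and the long tick (248,85)–(263,148). Radio and ring look unmoved, and I put numbers on that.

Run:
```python
from h import *
an=lambda v:np.degrees(np.arctan2(v[1],v[0]))
for i in range(3):
    c=env.camera('top');g,f=knob(c,0)
    Y,X=np.mgrid[:g.shape[0],:g.shape[1]];e=np.array([283.4,264.8]);r=np.hypot(X-e[0],Y-e[1])
    def fit(m,z):
        pp=np.argwhere(m)[:,::-1];L=cv2.fitLine(pp.astype(np.float32),2,0,.01,.01).ravel();s=-np.sign(L[1])
        return ray(c,*f(pp.mean(0)),z),an(ray(c,*f(L[2:]+20*s*L[:2]),z)-ray(c,*f(L[2:]-20*s*L[:2]),z))
    K=ray(c,*f(e),.197)
    A,aa=fit((g<105)&(r<54),.197);T,ta=fit((g<90)&(Y>75)&(Y<150)&(X>235)&(X<275),.158)
    W,wa=fit((g>90)&(r>75)&(r<108)&(Y<230)&(X>240)&(X<290),.174)
    print('ptr',an(A-K),aa,'tick',T.round(4),ta,an(T-K),'white',W.round(4),an(W-K))
```

```text
ptr 9.856511707465106 10.825305179452847 tick [0.5458 0.0537 0.158 ] 10.15823563804054 9.963922279619542 white [0.5293 0.0507 0.174 ] 9.608794831562975
ptr 9.874133197113725 10.83391236362082 tick [0.5458 0.0537 0.158 ] 10.367907651364318 9.974252753263677 white [0.5293 0.0508 0.174 ] 9.873164963675741
ptr 9.958913215380795 10.917363951543534 tick [0.5458 0.0537 0.158 ] 10.147420937621785 9.947706708477023 white [0.5292 0.0508 0.174 ] 9.788312546026832
```

The pointer is within 1° of the tick. The ring and the radio have not moved, and the arm is clear.

```bash
python3 -c "from station import env;print(env.sign_off())"
```

```text
the job is handed in; nothing more can be done
None
```

The volume knob is set to half: its pointer line is within about 1° of the long tick, the tone ring and radio measured unmoved, I kept the arm clear of the bottle and jar throughout, and the job is handed in.

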